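# Sort pulled laptop drives by thickness into the graded rack

## Robot

A 7-joint arm with a two-finger parallel gripper is mounted at the origin on the work surface. World frame = base frame: x ahead of the robot, y to its left, z up, the work surface at z = 0. Lengths are in mm, angles in rad, forces in N, time in s.
With the tool pointing down it reaches from about 400 to 875 mm from the base axis. Payload 4.4 kg.
Tool frame: the origin (TCP) lies at the very end of the fingers, on their centre line; the grasp point (between the pads) lies 19 mm behind it (ctrl.grasp_offset is the distance from the TCP to the grasp point, in mm); z points along the fingers, y is the line along which they close (so a half turn about z gives the same grasp; the last joint's range is limited). The gripper opens to 85 mm and grips with 20 to 120 N. Pads are 22 mm wide; open, the fingers measure 114 mm over their backs; the gripper's body (76 mm by 85 mm) begins 54 mm behind the grasp point. The pads swing forward as they close: fully open they stand 13 mm farther back than shut.
Start: joints at [-1.253, 0.628, 0.038, 1.517, -0.027, 0.996, -0.02], TCP at [243.368, 602.735, 231.313] pointing down, gripper open.
Joint ranges: [-3.06, 3.06], [-0.37, 2.12], [-1.25, 1.32], [0.18, 2.47], [-1.1, 4.24], [0.23, 1.98], [-2.94, 2.94]. Speed limits (rad/s): [2.57, 2.57, 3.14, 3.14, 3.14, 3.14, 3.14].

## Interface

Orientations are given as [roll, pitch, yaw] about the fixed x, y, z axes, in that order (R = Rz(yaw) Ry(pitch) Rx(roll)).
In Python, from cell import status, cams, ctrl gives the robot as it stands.
- The arm moves only by the tool move_arm, never from a script. Its argument "plan" is a list of rows, each a list of 3 entries, a list of its own where there are three numbers: the shift along the world's x, y, z in mm, then the turn, a rotation vector about the world's x, y, z in degrees, then the opening, from 0 (shut) to 1 (fully open). In form: [[[x, y, z], [wx, wy, wz], gripper], ...]. A call has 1 to 10 rows; each row shifts and turns the commanded pose from where the row before left it; what a row does not reach is not made up. A row lasts 1/8 s, in which the tool goes at most 62.5 mm and 10.7 degrees, less where a joint would pass 70% of its speed; a pose out of reach is approached as far as the arm can. A call with a gripper value outside its range is refused whole. The fingers move at their own pace and stop on an object; the grip force is fixed at half the most. Time passes only in rows, so rows that do not move let the fingers close. It gives the time, the measured TCP pose, the force, the opening and the grip force at its end, in the units of the state.
- status.read_state(): the state, without advancing time (a new reading comes with each control period).
- cams.get_image(name): name is "scene" or "top"; returns the picture (480x640x3 uint8, blue, green, red); there is no depth.
- cams.camera_params(name): a dict with "K" (3x3 intrinsics, pixels), "k1" (the pictures are not rectified: a ray, as slopes to the right and down, at radius r is drawn at 1 + k1 r^2 times it, then the intrinsics apply), "pose" (4x4, takes a point from camera to world coordinates). Camera axes: x right, y down, z forward; pixel columns grow to the right and rows downward; lengths in mm; the calibration is good to about 2 mm. A picture is of the moment at which its call begins. camera_params takes no time and is no camera call.
- ctrl.finish_job(): hands the job in; it is judged then, once.
The state is a dict: "clock": time; "qpos": joint angles; "qd": joint speeds; "tau": joint torques, N m; "eef_pos": TCP position; "tool_rot": TCP orientation; "force": force on the tool from outside, world axes, zero at the start; "torque": the same for the moment, N m; "width": finger opening in mm; "gripper_force": force on a finger pad.
Only numpy, scipy, OpenCV 4.12 (cv2) and the standard library are available. Lean on these libraries where they do the work, as an engineer would, in place of code of your own. Each camera call takes 0.05 s, during which the arm holds its last target. There are 200 camera calls.

## Task

Sort the three laptop drives from the foam tray into the graded rack by thickness: stand each one upright in the narrowest slot it will drop into, all the way down on the slot floor and roughly centred along the slot. The drives look alike, so find each one's thickness by feel; lower each one gently, never drop or force it, and leave the thin drive already in the rack and the other things on the bench where they are.

Things in the scene. Friction and masses are not known exactly. Their poses are not given: they have to be found in the camera images.
- drive_a_mid (a point): Laptop hard drive, 100 mm long (own x), 70 mm high (z) as it stands on a long edge, aluminium, white label on one broad side, green circuit board on the other. Thickness (own y) 9.5, 12.5 or 15 mm: not told, to be found by feel, the drives look alike. 0.09 to 0.24 kg. Point: its centre, 35 mm above its lower edge. Starts standing loose in a slit of the tray.
- drive_b_mid (a point): Laptop hard drive, 100 mm long (own x), 70 mm high (z) as it stands on a long edge, aluminium, white label on one broad side, green circuit board on the other. Thickness (own y) 9.5, 12.5 or 15 mm: not told, to be found by feel, the drives look alike. 0.09 to 0.24 kg. Point: its centre, 35 mm above its lower edge. Starts standing loose in a slit of the tray (another one).
- drive_c_mid (a point): Laptop hard drive, 100 mm long (own x), 70 mm high (z) as it stands on a long edge, aluminium, white label on one broad side, green circuit board on the other. Thickness (own y) 9.5, 12.5 or 15 mm: not told, to be found by feel, the drives look alike. 0.09 to 0.24 kg. Point: its centre, 35 mm above its lower edge. Starts standing loose in a slit of the tray (another one).
- slot_7 (a point): Slot of the graded rack for drives 7 mm thick (1 painted dot on the plate in front of it), clear width 8.4 mm. The point is the centre of the slot floor; x runs along the slot, y across it towards the next wider slot, z up; taken by the thin dark drive.
- slot_9 (a point): Slot of the graded rack for drives 9.5 mm thick (2 painted dots on the plate in front of it), clear width 11.0 mm. The point is the centre of the slot floor; x runs along the slot, y across it towards the next wider slot, z up.
- slot_12 (a point): Slot of the graded rack for drives 12.5 mm thick (3 painted dots on the plate in front of it), clear width 13.9 mm. The point is the centre of the slot floor; x runs along the slot, y across it towards the next wider slot, z up.
- slot_15 (a point): Slot of the graded rack for drives 15 mm thick (4 painted dots on the plate in front of it), clear width 16.6 mm. The point is the centre of the slot floor; x runs along the slot, y across it towards the next wider slot, z up.
- rack: Graded rack, fixed: white plate 92 x 196 x 6 mm, four parallel aluminium channels 80 mm long (x), 45 mm apart (y), wider towards +y, ends open. Slot floor = plate top, 6 mm above the bench; throat up to 27 mm, then 45 degree lips 5 mm a side up to 32 mm. Play of a fitting drive about 1.5 mm; one too thick stops in the lips, lower edge about 21 mm above the floor. Origin: centre of underside.
- tray: Transport tray, fixed: black foam in a grey rim, 146 x 206 x 32 mm, three slits 116 x 20 mm (long way x) at y = -60, 0, 60 mm, a drive standing in each; slit floor 6 mm above the bench, so a drive shows 44 mm above the foam. Rack and tray may each be on either side. Origin: centre of underside.
- ssd_mid (a point): Thin dark drive 100 x 7 x 70 mm with a blue label, already standing in the narrowest slot; to be left there. Point: its centre.
- flux_mid (a point): Flux jar with a green cap, 38 mm in diameter, 50 mm high, a bystander. Point: its centre.
- meter_mid (a point): Black multimeter lying on its back, 95 x 190 x 45 mm, a bystander. Point: its centre.
- screwdriver_grip (a point): Screwdriver 150 mm long lying on the mat, a bystander. Point: middle of its handle.
Mind the look-alikes: they are no part of the job. Leave any blue or brown look-alike of the part that bears drive_c_mid alone.

How it is judged:
By the outcome, as a careful person would: the job done as asked, in the order asked, and still so for the second after the job is handed in, with the robot touching nothing.
It also fails if it takes over 72 s, if anything falls off the work surface, if the arm or the gripper's body presses on something with over 40 N, if the wrist force passes 120 N, or if a joint passes its speed limit or range.

## Working session

There is one attempt and no reset: what is moved stays moved. The work goes in short steps, Python scripts to look and compute and a tool call to move; the robot and the scene stay as the last step left them, time stands still between calls to the robot, and variables do not carry over. Pictures are saved under pics/ and viewed, at most 10 in all, crops included, and the job is handed in when it is done.

Besides the shell and the picture viewer there is one more tool, called after "Call:" as a command line: name --argument value ..., lists and objects as JSON in quotes. move_arm: Moves the arm, as the interface text tells. Its arguments: {"type":"object","properties":{"plan":{"type":"array","items":{"type":"array"}}},"required":["plan"]}

```bash
mkdir -p pics
python3 - <<'E'
from cell import status,cams,ctrl
import cv2
for n in("scene","top"):
    cv2.imwrite(f"pics/{n}0.png",cams.get_image(n)); p=cams.camera_params(n); print(n,p["K"],p["k1"],p["pose"])
print(status.read_state(),ctrl.grasp_offset)
E
```

```text
scene [[445.04531164   0.         318.13926485]
 [  0.         445.04531164 243.81728933]
 [  0.           0.           1.        ]] -0.01579226813916511 [[ 7.61308482e-01  5.03224634e-01 -4.08869616e-01  9.24584323e+02]
 [ 6.48318224e-01 -5.81424473e-01  4.91557791e-01 -4.04522596e+02]
 [ 9.63718872e-03 -6.39304739e-01 -7.68893084e-01  7.12596116e+02]
 [ 0.00000000e+00  0.00000000e+00  0.00000000e+00  1.00000000e+00]]
top [[502.58673331   0.         315.77309335]
 [  0.         502.58673331 232.93584929]
 [  0.           0.           1.        ]] -0.1185427668003442 [[ 4.29035369e-03 -9.80593104e-01  1.96007034e-01  3.82205811e+02]
 [-9.99874634e-01 -1.21911332e-03  1.57869932e-02 -1.22379792e+01]
 [-1.52416618e-02 -1.96050194e-01 -9.80475402e-01  9.11723498e+02]
 [ 0.00000000e+00  0.00000000e+00  0.00000000e+00  1.00000000e+00]]
{'clock': 0.1, 'qpos': array([-1.25277927,  0.62921217,  0.03844915,  1.51826324, -0.02698401,
        0.99630279, -0.01995977]), 'qd': array([-0.00035501, -0.00253056,  0.0011391 , -0.00218419, -0.00018955,
        0.00028462, -0.00027384]), 'tau': array([ 2.80632514e-03, -5.64519739e+01,  1.23006530e+00, -1.93969989e+01,
        1.12035635e-02,  5.44325856e-03, -5.06472347e-06]), 'eef_pos': array([243.17115146, 602.20231866, 230.50952749]), 'tool_rot': array([-3.13992545e+00,  3.03602075e-05,  2.75782111e+00]), 'force': array([-0.37110776,  0.5240375 , -0.16345728]), 'torque': array([-0.02376058,  0.007505  ,  0.0118915 ]), 'gripper_force': 0.0, 'width': 85.16673157266278} 18.700000000000003
```

View pics/top0.png

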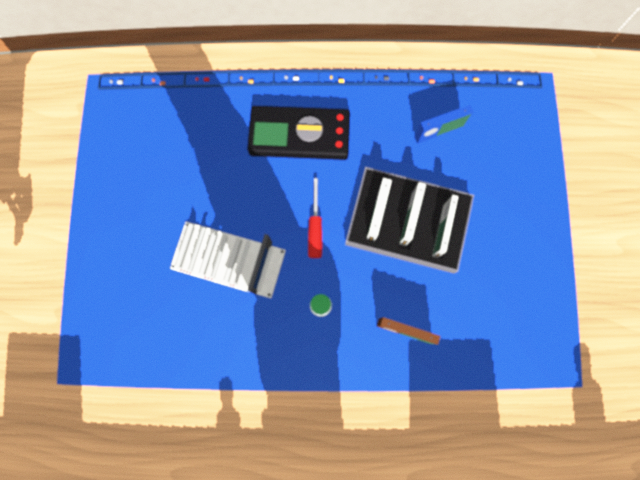

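View pics/scene0.png

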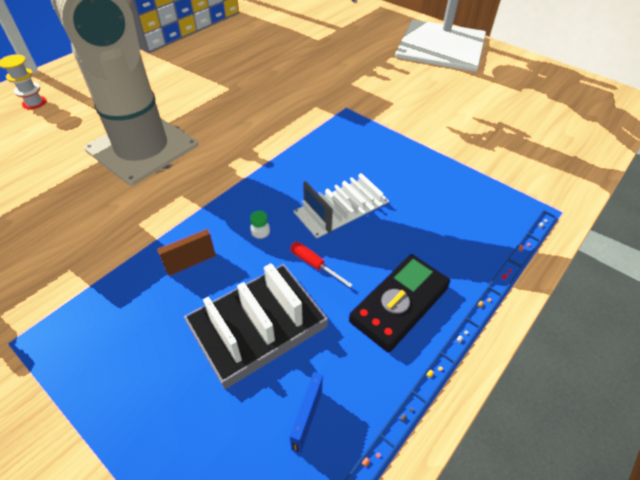

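The rack is on the left (x about 350, +y side), with the thin drive at its right end near (262,264). The tray is on the right, with three white drives at about (380,210), (413,213) and (446,225). The blue look-alike is at (447,122) and the brown one at (408,330). Next I'll enlarge both for corner picks.

```bash
cat > h.py <<'E'
import numpy as np,cv2
from cell import cams
def cp(n):
    p=cams.camera_params(n); return p["K"],p["k1"],np.array(p["pose"])
def world(n,uv,z):
    K,k,P=cp(n); out=[]
    for u,v in uv:
        s=np.array([(u-K[0,2])/K[0,0],(v-K[1,2])/K[1,1]]);t=s.copy()
        for _ in range(20): t=s/(1+k*(t@t))
        d=P[:3,:3]@[t[0],t[1],1]; out.append(P[:3,3]+d*(z-P[2,3])/d[2])
    return np.array(out)
def pix(n,X):
    K,k,P=cp(n); c=(np.atleast_2d(X)-P[:3,3])@P[:3,:3]; s=c[:,:2]/c[:,2:]
    s=s*(1+k*(s**2).sum(1,keepdims=True)); return s*[K[0,0],K[1,1]]+K[:2,2]
def crop(src,dst,x,y,w,h,f):
    cv2.imwrite(dst,cv2.resize(cv2.imread(src)[y:y+h,x:x+w],None,fx=f,fy=f,interpolation=cv2.INTER_CUBIC))
E
python3 - <<'E'
from h import *
crop("pics/top0.png","pics/a.png",165,215,125,90,6)
crop("pics/top0.png","pics/b.png",340,160,140,115,5)
E
```

```text
(no output)
```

View pics/a.png

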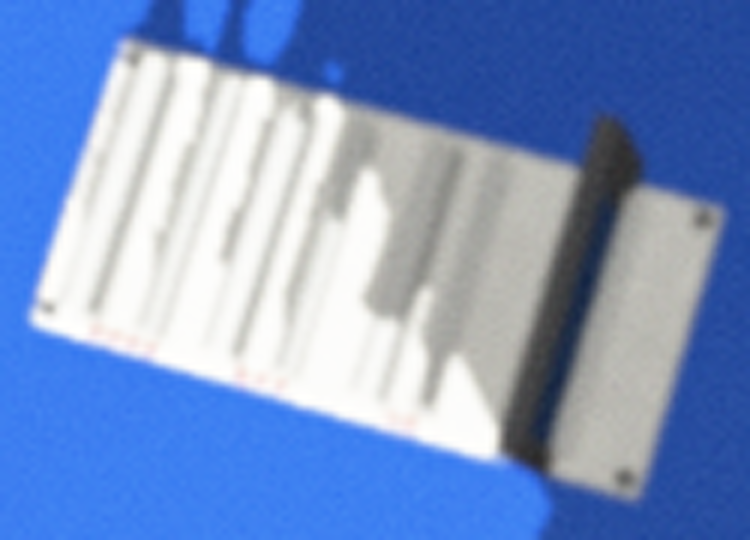

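View pics/b.png

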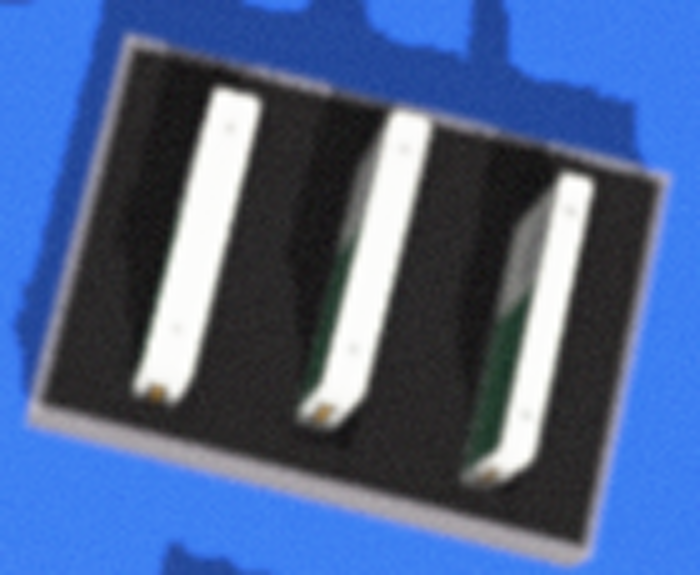

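```bash
cat > m.py <<'E'
from h import *
def f(pts,x,y,k): return (np.array(pts)+.5)/k-.5+[x,y]
def fit(L,W):
    L=np.array(L,float);lc=L.mean(0);wc=W[:,:2].mean(0);a=L-lc;b=W[:,:2]-wc
    th=np.arctan2((a[:,0]*b[:,1]-a[:,1]*b[:,0]).sum(),(a*b).sum());R=np.array([[np.cos(th),-np.sin(th)],[np.sin(th),np.cos(th)]])
    o=wc-R@lc; return o,th,R,np.linalg.norm(W[:,:2]-(L@R.T+o),axis=1)
if __name__=="__main__":
    # TL TR BR BL ; local +y to left of image
    W=world("top",f([(127,40),(722,210),(640,500),(30,325)],165,215,6),6)
    o,th,R,e=fit([(46,98),(46,-98),(-46,-98),(-46,98)],W); print("rack",o,np.degrees(th),e)
    for i,n in enumerate((7,9,12,15)): print(n,R@[0,45*i-67.5]+o)
    W=world("top",f([(128,38),(668,178),(588,545),(38,410)],340,160,5),32)
    o,th,R,e=fit([(73,103),(73,-103),(-73,-103),(-73,103)],W); print("tray",o,np.degrees(th),e)
    for y in(60,0,-60): print(y,R@[0,y]+o)
    for d in([(215,88),(262,97),(190,378),(140,370)],[(392,108),(432,118),(367,402),(325,390)],[(560,172),(595,180),(538,462),(505,450)]):
        W=world("top",f(d,340,160,5),76); m=W.mean(0); v=(W[0]+W[1]-W[2]-W[3])/2
        print("drive",m[:2],np.degrees(np.arctan2(v[1],v[0])),np.linalg.norm(v),"wid",np.linalg.norm(W[0]-W[1]),np.linalg.norm(W[2]-W[3]))
E
python3 m.py
```

```text
rack [514.26682738 164.30729038] -15.545885447435026 [0.94311963 1.09465177 0.37139255 0.4876968 ]
7 [496.17615131  99.27670189]
9 [508.23660203 142.63042755]
12 [520.29705274 185.98415321]
15 [532.35750345 229.33787887]
tray [ 586.60931849 -169.12897914] -14.479707758131287 [1.88092028 3.28806573 4.2386007  2.98030416]
60 [ 601.61154466 -111.03480379]
0 [ 586.60931849 -169.12897914]
-60 [ 571.60709231 -227.22315449]
drive [ 596.70645222 -108.84952308] -15.421659664469226 103.40552169115529 wid 16.596306241707598 17.141512315035126
drive [ 589.35290538 -169.67451584] -14.821820211028998 103.46695562809332 wid 14.29921575210152 14.765912666327385
drive [ 567.84048182 -227.70872001] -13.888556410985565 101.15054025351877 wid 12.468566903498688 11.851085188418754
```

Fits are within tolerance and the lengths come out near 100 mm. The drives sit at about (597,-109), (589,-170) and (568,-228), and the rack yaw is -15.5°. I'll head for the left drive.

Call:
move_arm --plan '[[[40, -45, 0], [0, 0, 3], 0.55], [[40, -45, 0], [0, 0, 3.5], 0.55], [[40, -50, 0], [0, 0, 0], 0.55], [[40, -50, 0], [0, 0, 0], 0.55], [[30, -55, 0], [0, 0, 0], 0.55], [[30, -55, 0], [0, 0, 0], 0.55], [[30, -55, 0], [0, 0, 0], 0.55], [[30, -55, 0], [0, 0, 0], 0.55], [[30, -55, 0], [0, 0, 0], 0.55], [[20, -55, 0], [0, 0, 0], 0.55]]'

```text
clock: 1.35
eef_pos: [572.1, 83.7, 231.0]
tool_rot: [-3.142, 0.0, 2.871]
force: [-0.3, -0.0, 0.8]
width: 47.1
gripper_force: 0.0
```

Call:
move_arm --plan '[[[20, -60, -20], [0, 0, 0], 0.5], [[4, -60, -20], [0, 0, 0], 0.5], [[0, -50, -20], [0, 0, 0], 0.5], [[0, -20, -10], [0, 0, 0], 0.5], [[0, 0, 0], [0, 0, 0], 0.5], [[0, 0, 0], [0, 0, 0], 0.5]]'

```text
clock: 2.1
eef_pos: [594.6, -97.1, 163.2]
tool_rot: [3.14, 0.0, 2.874]
force: [-0.4, 1.0, -0.4]
width: 42.8
gripper_force: 0.0
```

Call:
move_arm --plan '[[[2, -12, -30], [0, 0, 0], 0.5], [[0, 0, -35], [0, 0, 0], 0.5], [[0, 0, -30], [0, 0, 0], 0.5], [[0, 0, -12], [0, 0, 0], 0.5], [[0, 0, -10], [0, 0, 0], 0.5], [[0, 0, 0], [0, 0, 0], 0.5], [[0, 0, 0], [0, 0, 0], 0]]'

```text
clock: 2.98
eef_pos: [596.7, -111.9, 46.7]
tool_rot: [3.141, 0.002, 2.871]
force: [0.6, -1.1, -0.3]
width: 25.6
gripper_force: 0.0
```

Call:
move_arm --plan '[[[0, 0, 0], [0, 0, 0], 0], [[0, 0, 0], [0, 0, 0], 0], [[0, 0, 0], [0, 0, 0], 0], [[0, 0, 0], [0, 0, 0], 0]]'

```text
clock: 3.48
eef_pos: [596.8, -111.4, 46.7]
tool_rot: [3.141, 0.002, 2.872]
force: [0.3, 2.8, 6.0]
width: 13.9
gripper_force: 60.4
```

Width 13.9 is ambiguous between 12.5 and 15, so I'll feel the other two for comparison before lifting.

Call:
move_arm --plan '[[[0, 0, 0], [0, 0, 0], 0.45], [[0, 0, 0], [0, 0, 0], 0.45], [[0, 0, 0], [0, 0, 0], 0.45], [[0, 0, 25], [0, 0, 0], 0.45], [[0, 0, 35], [0, 0, 0], 0.45], [[-4, -30, 0], [0, 0, 0], 0.45], [[-4, -30, 0], [0, 0, 0], 0.45], [[0, 0, -30], [0, 0, 0], 0.45], [[0, 0, -20], [0, 0, 0], 0.45], [[0, 0, -10], [0, 0, 0], 0.45]]'

```text
clock: 4.72
eef_pos: [587.0, -172.0, 44.4]
tool_rot: [-3.141, -0.002, 2.871]
force: [-0.4, 0.6, 0.8]
width: 38.4
gripper_force: 0.0
```

Call:
move_arm --plan '[[[0, 0, 0], [0, 0, 0], 0], [[0, 0, 0], [0, 0, 0], 0], [[0, 0, 0], [0, 0, 0], 0], [[0, 0, 0], [0, 0, 0], 0], [[0, 0, 0], [0, 0, 0], 0]]'

```text
clock: 5.35
eef_pos: [588.1, -171.8, 46.0]
tool_rot: [3.141, 0.0, 2.871]
force: [0.1, 0.6, -0.7]
width: 11.4
gripper_force: 60.2
```

Call:
move_arm --plan '[[[0, 0, 0], [0, 0, 0], 0.45], [[0, 0, 0], [0, 0, 0], 0.45], [[0, 0, 0], [0, 0, 0], 0.45], [[0, 0, 25], [0, 0, 0], 0.45], [[0, 0, 35], [0, 0, 0], 0.45], [[-12, -30, 0], [0, 0, 0], 0.45], [[-8, -28, 0], [0, 0, 0], 0.45], [[0, 0, -30], [0, 0, 0], 0.45], [[0, 0, -20], [0, 0, 0], 0.45], [[0, 0, -10], [0, 0, 0], 0.45]]'

```text
clock: 6.6
eef_pos: [567.2, -229.8, 44.7]
tool_rot: [3.141, -0.002, 2.871]
force: [-0.3, -0.3, 0.5]
width: 38.4
gripper_force: 0.0
```

Call:
move_arm --plan '[[[0, 0, 0], [0, 0, 0], 0], [[0, 0, 0], [0, 0, 0], 0], [[0, 0, 0], [0, 0, 0], 0], [[0, 0, 0], [0, 0, 0], 0], [[0, 0, 0], [0, 0, 0], 0]]'

```text
clock: 7.22
eef_pos: [568.1, -230.0, 46.2]
tool_rot: [-3.142, 0.001, 2.871]
force: [-0.5, 0.3, 0.9]
width: 8.6
gripper_force: 61.1
```

Feel gives 13.9 / 11.4 / 8.6 mm, a constant bias of about -1.1 mm. So left is 15, middle is 12.5 and right is 9.5. The right drive goes to slot_9.

Call:
move_arm --plan '[[[0, 0, 10], [0, 0, 0], 0], [[0, 0, 25], [0, 0, 0], 0], [[0, 0, 35], [0, 0, 0], 0], [[0, 0, 35], [0, 0, 0], 0], [[-5, 30, 10], [0, 0, 0], 0], [[-8, 50, 0], [0, 0, 0], 0], [[-8, 55, 0], [0, 0, 0], 0], [[-8, 55, 0], [0, 0, 0], 0], [[-8, 55, 0], [0, 0, 0], 0], [[-8, 50, 0], [0, 0, 0], 0]]'

```text
clock: 8.48
eef_pos: [522.6, 67.2, 161.5]
tool_rot: [3.141, 0.001, 2.872]
force: [0.6, -0.2, -2.5]
width: 8.3
gripper_force: 61.0
```

Call:
move_arm --plan '[[[-8, 40, -10], [0, 0, 0], 0], [[-7, 25, -20], [0, 0, 0], 0], [[0, 12, -10], [0, 0, 0], 0], [[0, 0, 0], [0, 0, 0], 0], [[0, 0, 0], [0, 0, 0], 0]]'

```text
clock: 9.1
eef_pos: [508.8, 140.4, 121.3]
tool_rot: [-3.141, 0.001, 2.869]
force: [0.9, -1.4, -1.4]
width: 8.5
gripper_force: 61.0
```

Run:
```python
from h import *
from cell import status
for n in("top","scene"): cv2.imwrite(f"pics/{n}1.png",cams.get_image(n))
s=status.read_state();print(s["eef_pos"],s["tool_rot"],s["width"],s["force"])
a=cv2.resize(cv2.imread("pics/top1.png")[200:310,150:300],None,fx=4,fy=4,interpolation=cv2.INTER_CUBIC)
b=cv2.resize(cv2.imread("pics/scene1.png")[120:250,280:400],(440*120//130,440),interpolation=cv2.INTER_CUBIC)
b=b[:, :200] if b.shape[1]<0 else b
out=np.zeros((440,600,3),np.uint8)
cv2.imwrite("pics/a1.png",a);cv2.imwrite("pics/b1.png",cv2.resize(cv2.imread("pics/scene1.png")[90:250,260:420],None,fx=3.5,fy=3.5,interpolation=cv2.INTER_CUBIC))
```

```text
[508.75775989 140.56992576 121.37256609] [-3.14156535e+00  1.29925754e-03  2.86877667e+00] 8.635320575917424 [ 0.59642972  0.37995305 -2.51799686]
```

View pics/b1.png

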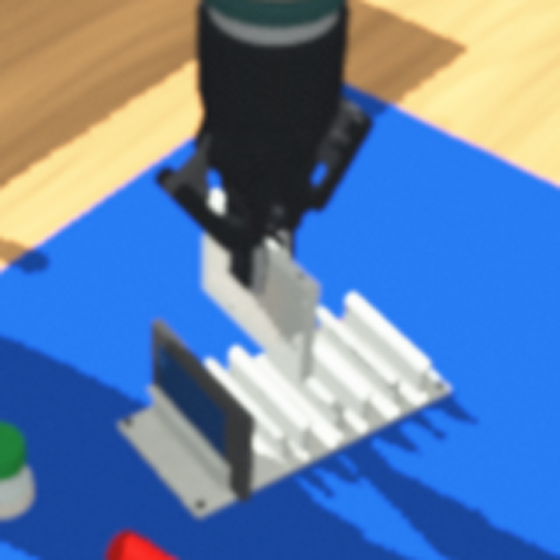

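The drive hangs level over the second slot, and the thin drive is undisturbed. Quick cross-check of the rack pose from the scene view, using plate corners at crop (120,425), (200,517) and (450,388).

Run:
```python
from m import *
W=world("scene",f([(120,425),(200,517),(450,388)],260,90,3.5),6);print(W)
# corners: (-46,-98),(46,-98),(46,98)
o,th,R,e=fit([(-46,-98),(46,-98),(46,98)],W);print(o,np.degrees(th),e)
for i in range(4):print(R@[0,45*i-67.5]+o)
```

```text
[[447.90475506  83.6486226    6.        ]
 [535.31797813  58.72578059   6.        ]
 [585.93632006 247.1591325    6.        ]]
[516.76500347 165.37876437] -15.109812375247607 [1.41176253 0.31509697 1.1495934 ]
[499.16978859 100.21237415]
[510.89993184 143.6566343 ]
[522.63007509 187.10089444]
[534.36021834 230.54515458]
```

Call:
move_arm --plan '[[[0, 2, -20], [0, 0, 0], 0], [[0, 0, -20], [0, 0, 0], 0], [[0, 0, -5], [0, 0, 0], 0], [[0, 0, 0], [0, 0, 0], 0], [[0, 0, 0], [0, 0, 0], 0]]'

```text
clock: 9.82
eef_pos: [508.5, 144.0, 76.5]
tool_rot: [3.141, 0.001, 2.871]
force: [-0.8, -0.1, -1.6]
width: 8.6
gripper_force: 61.0
```

Call:
move_arm --plan '[[[0, 0, -3], [0, 0, 0], 0], [[0, 0, -3], [0, 0, 0], 0], [[0, 0, -3], [0, 0, 0], 0], [[0, 0, 0], [0, 0, 0], 0]]'

```text
clock: 10.32
eef_pos: [507.8, 144.1, 66.5]
tool_rot: [-3.141, -0.0, 2.871]
force: [0.1, 0.3, -2.0]
width: 9.0
gripper_force: 61.0
```

Call:
move_arm --plan '[[[0, 0, -2], [0, 0, 0], 0], [[0, 0, -2], [0, 0, 0], 0], [[0, 0, -2], [0, 0, 0], 0], [[0, 0, 0], [0, 0, 0], 0]]'

```text
clock: 10.82
eef_pos: [507.8, 144.1, 60.6]
tool_rot: [-3.142, -0.0, 2.871]
force: [-0.8, 0.7, -1.5]
width: 8.5
gripper_force: 61.0
```

Call:
move_arm --plan '[[[0, 0, -3], [0, 0, 0], 0], [[0, 0, -3], [0, 0, 0], 0], [[0, 0, -3], [0, 0, 0], 0], [[0, 0, -3], [0, 0, 0], 0], [[0, 0, -1], [0, 0, 0], 0], [[0, 0, 0], [0, 0, 0], 0]]'

```text
clock: 11.58
eef_pos: [507.8, 144.1, 47.6]
tool_rot: [-3.142, -0.0, 2.871]
force: [0.4, 0.6, -1.2]
width: 8.5
gripper_force: 61.0
```

Call:
move_arm --plan '[[[0, 0, -1], [0, 0, 0], 0], [[0, 0, 0], [0, 0, 0], 0]]'

```text
clock: 11.82
eef_pos: [508.0, 144.1, 46.8]
tool_rot: [3.141, 0.0, 2.871]
force: [-0.0, 0.9, -2.6]
width: 8.5
gripper_force: 61.0
```

Call:
move_arm --plan '[[[0, 0, -0.7], [0, 0, 0], 0], [[0, 0, 0], [0, 0, 0], 0]]'

```text
clock: 12.08
eef_pos: [507.9, 144.1, 46.1]
tool_rot: [3.141, 0.0, 2.871]
force: [0.0, 0.9, 0.9]
width: 8.5
gripper_force: 61.2
```

Contact: the weight is now carried by the floor. Release and rise, then go for the middle drive (588,-172).

Call:
move_arm --plan '[[[0, 0, -0.3], [0, 0, 0], 0], [[0, 0, 0], [0, 0, 0], 0.28], [[0, 0, 0], [0, 0, 0], 0.28], [[0, 0, 0], [0, 0, 0], 0.28], [[0, 0, 15], [0, 0, 0], 0.28], [[0, 0, 35], [0, 0, 0], 0.28], [[0, 0, 40], [0, 0, 0], 0.4], [[8, -30, 0], [0, 0, 0], 0.45], [[12, -50, 0], [0, 0, 0], 0.45], [[15, -55, 0], [0, 0, 0], 0.45]]'

```text
clock: 13.32
eef_pos: [543.4, 8.5, 137.1]
tool_rot: [3.141, 0.001, 2.873]
force: [0.8, -0.0, 0.2]
width: 38.7
gripper_force: 0.0
```

Call:
move_arm --plan '[[[15, -55, 0], [0, 0, 0], 0.45], [[15, -55, 0], [0, 0, 0], 0.45], [[10, -45, 0], [0, 0, 0], 0.45], [[5, -26, -20], [0, 0, 0], 0.45], [[0, 0, -10], [0, 0, 0], 0.45], [[0, 0, 0], [0, 0, 0], 0.45]]'

```text
clock: 14.08
eef_pos: [587.2, -170.0, 105.4]
tool_rot: [3.14, -0.002, 2.873]
force: [0.3, 0.9, -0.5]
width: 38.8
gripper_force: 0.0
```

Run:
```python
from h import *
for n in("top","scene"): cv2.imwrite(f"pics/{n}2.png",cams.get_image(n))
a=cv2.resize(cv2.imread("pics/top2.png")[215:305,165:290],None,fx=3.2,fy=4.4,interpolation=cv2.INTER_CUBIC)[:396]
b=cv2.resize(cv2.imread("pics/scene2.png")[150:250,280:400],(400,396),interpolation=cv2.INTER_CUBIC)
cv2.imwrite("pics/c2.png",np.hstack([a,b]))
```

```text
(no output)
```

View pics/c2.png

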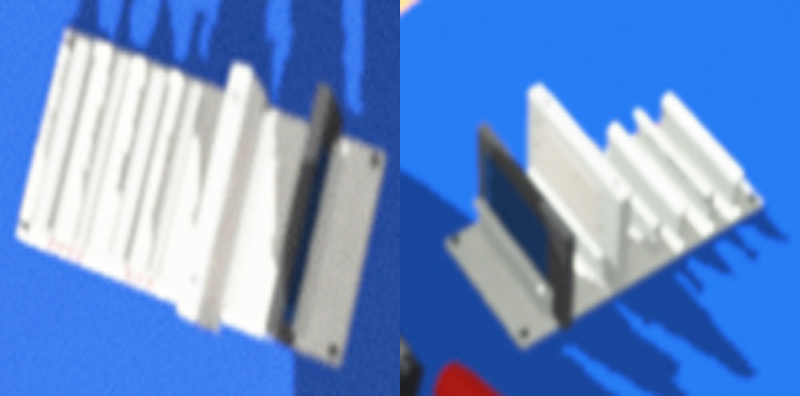

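The 9.5 drive stands seated in slot 2, level with the thin drive. Now I'll grip the middle one.

Call:
move_arm --plan '[[[1, -2, -20], [0, 0, 0], 0.45], [[0, 0, -25], [0, 0, 0], 0.45], [[0, 0, -14], [0, 0, 0], 0.45], [[0, 0, 0], [0, 0, 0], 0], [[0, 0, 0], [0, 0, 0], 0], [[0, 0, 0], [0, 0, 0], 0], [[0, 0, 0], [0, 0, 0], 0], [[0, 0, 0], [0, 0, 0], 0]]'

```text
clock: 15.18
eef_pos: [589.3, -173.0, 47.1]
tool_rot: [3.141, 0.001, 2.872]
force: [-0.1, 3.8, 0.4]
width: 11.5
gripper_force: 60.8
```

Call:
move_arm --plan '[[[0, 0, 10], [0, 0, 0], 0], [[0, 0, 25], [0, 0, 0], 0], [[0, 0, 35], [0, 0, 0], 0], [[0, 0, 40], [0, 0, 0], 0], [[-5, 30, 20], [0, 0, 0], 0], [[-8, 50, 0], [0, 0, 0], 0], [[-10, 55, 0], [0, 0, 0], 0], [[-10, 55, 0], [0, 0, 0], 0], [[-10, 55, 0], [0, 0, 0], 0], [[-10, 50, 0], [0, 0, 0], 0]]'

```text
clock: 16.42
eef_pos: [536.2, 121.3, 177.8]
tool_rot: [-3.141, 0.002, 2.87]
force: [-0.1, -0.1, -0.9]
width: 11.6
gripper_force: 60.8
```

Call:
move_arm --plan '[[[-10, 40, 0], [0, 0, 0], 0], [[-4, 20, 0], [0, 0, 0], 0], [[0, 4, -30], [0, 0, 0], 0], [[0, 0, -30], [0, 0, 0], 0], [[0, 0, 0], [0, 0, 0], 0], [[0, 0, 0], [0, 0, 0], 0]]'

```text
clock: 17.18
eef_pos: [523.1, 184.4, 118.0]
tool_rot: [3.141, 0.002, 2.87]
force: [-0.1, 0.3, -0.8]
width: 11.4
gripper_force: 60.6
```

Call:
move_arm --plan '[[[-1.5, 2.7, -20], [0, 0, 0], 0], [[0, 0, -20], [0, 0, 0], 0], [[0, 0, -4], [0, 0, 0], 0], [[0, 0, 0], [0, 0, 0], 0], [[0, 0, 0], [0, 0, 0], 0]]'

```text
clock: 17.8
eef_pos: [521.3, 188.0, 73.9]
tool_rot: [3.14, 0.002, 2.871]
force: [0.0, -0.1, -0.4]
width: 11.6
gripper_force: 60.7
```

Call:
move_arm --plan '[[[0, 0, -3], [0, 0, 0], 0], [[0, 0, -2], [0, 0, 0], 0], [[0, 0, -2], [0, 0, 0], 0], [[0, 0, 0], [0, 0, 0], 0]]'

```text
clock: 18.3
eef_pos: [520.2, 187.7, 65.5]
tool_rot: [-3.141, -0.0, 2.871]
force: [0.5, -1.0, -0.4]
width: 11.7
gripper_force: 60.7
```

Call:
move_arm --plan '[[[0, 0, -2], [0, 0, 0], 0], [[0, 0, -2], [0, 0, 0], 0], [[0, 0, -2], [0, 0, 0], 0], [[0, 0, 0], [0, 0, 0], 0]]'

```text
clock: 18.8
eef_pos: [520.3, 187.8, 59.6]
tool_rot: [-3.141, -0.0, 2.871]
force: [0.3, -0.2, -0.8]
width: 11.7
gripper_force: 60.8
```

Call:
move_arm --plan '[[[0, 0, -3], [0, 0, 0], 0], [[0, 0, -3], [0, 0, 0], 0], [[0, 0, -3], [0, 0, 0], 0], [[0, 0, -2], [0, 0, 0], 0], [[0, 0, 0], [0, 0, 0], 0]]'

```text
clock: 19.42
eef_pos: [520.2, 187.8, 48.5]
tool_rot: [-3.141, -0.0, 2.871]
force: [-0.5, -0.2, -2.3]
width: 12.1
gripper_force: 60.8
```

Call:
move_arm --plan '[[[0, 0, -0.7], [0, 0, 0], 0], [[0, 0, 0], [0, 0, 0], 0]]'

```text
clock: 19.68
eef_pos: [520.4, 187.8, 48.1]
tool_rot: [3.141, 0.0, 2.871]
force: [-0.1, -0.1, -1.3]
width: 11.6
gripper_force: 60.8
```

Call:
move_arm --plan '[[[0, 0, -0.7], [0, 0, 0], 0], [[0, 0, 0], [0, 0, 0], 0]]'

```text
clock: 19.92
eef_pos: [520.4, 187.8, 47.3]
tool_rot: [3.142, -0.0, 2.871]
force: [-0.2, 0.5, -1.5]
width: 11.4
gripper_force: 60.8
```

Call:
move_arm --plan '[[[0, 0, -0.5], [0, 0, 0], 0], [[0, 0, 0], [0, 0, 0], 0]]'

```text
clock: 20.18
eef_pos: [520.4, 187.8, 46.8]
tool_rot: [3.142, -0.0, 2.871]
force: [0.4, 0.3, -1.9]
width: 11.3
gripper_force: 60.8
```

Call:
move_arm --plan '[[[0, 0, -0.5], [0, 0, 0], 0], [[0, 0, 0], [0, 0, 0], 0]]'

```text
clock: 20.42
eef_pos: [520.4, 187.8, 46.3]
tool_rot: [3.142, -0.0, 2.871]
force: [-0.8, -0.3, -1.2]
width: 11.4
gripper_force: 60.8
```

Call:
move_arm --plan '[[[0, 0, -0.4], [0, 0, 0], 0], [[0, 0, 0], [0, 0, 0], 0]]'

```text
clock: 20.68
eef_pos: [520.5, 187.8, 46.3]
tool_rot: [3.141, 0.0, 2.871]
force: [-0.7, -1.2, 4.9]
width: 11.4
gripper_force: 61.6
```

Floor contact. Release and fetch the left drive.

Call:
move_arm --plan '[[[0, 0, 0], [0, 0, 0], 0.28], [[0, 0, 0], [0, 0, 0], 0.28], [[0, 0, 0], [0, 0, 0], 0.28], [[0, 0, 15], [0, 0, 0], 0.28], [[0, 0, 35], [0, 0, 0], 0.28], [[0, 0, 50], [0, 0, 0], 0.4], [[8, -30, 0], [0, 0, 0], 0.45], [[12, -50, 0], [0, 0, 0], 0.45], [[14, -55, 0], [0, 0, 0], 0.45], [[14, -55, 0], [0, 0, 0], 0.45]]'

```text
clock: 21.92
eef_pos: [569.0, -3.7, 147.2]
tool_rot: [3.141, 0.001, 2.872]
force: [1.4, 0.2, 0.2]
width: 38.3
gripper_force: 0.0
```

Call:
move_arm --plan '[[[14, -55, 0], [0, 0, 0], 0.45], [[10, -40, 0], [0, 0, 0], 0.45], [[4, -15, -20], [0, 0, 0], 0.45], [[0, 0, -20], [0, 0, 0], 0.45], [[0, 0, 0], [0, 0, 0], 0.45], [[0, 0, 0], [0, 0, 0], 0.45]]'

```text
clock: 22.68
eef_pos: [596.5, -110.8, 106.2]
tool_rot: [3.141, -0.0, 2.873]
force: [0.6, 0.4, 0.2]
width: 38.6
gripper_force: 0.0
```

Call:
move_arm --plan '[[[0, 0, -20], [0, 0, 0], 0.45], [[0, 0, -25], [0, 0, 0], 0.45], [[0, 0, -14], [0, 0, 0], 0.45], [[0, 0, 0], [0, 0, 0], 0], [[0, 0, 0], [0, 0, 0], 0], [[0, 0, 0], [0, 0, 0], 0], [[0, 0, 0], [0, 0, 0], 0], [[0, 0, 0], [0, 0, 0], 0]]'

```text
clock: 23.68
eef_pos: [596.9, -111.5, 47.4]
tool_rot: [3.141, 0.001, 2.872]
force: [0.6, 3.0, 0.1]
width: 14.2
gripper_force: 60.8
```

Call:
move_arm --plan '[[[0, 0, 10], [0, 0, 0], 0], [[0, 0, 25], [0, 0, 0], 0], [[0, 0, 40], [0, 0, 0], 0], [[0, 0, 45], [0, 0, 0], 0], [[-4, 30, 20], [0, 0, 0], 0], [[-8, 50, 0], [0, 0, 0], 0], [[-10, 55, 0], [0, 0, 0], 0], [[-10, 55, 0], [0, 0, 0], 0], [[-10, 55, 0], [0, 0, 0], 0], [[-10, 50, 0], [0, 0, 0], 0]]'

```text
clock: 24.92
eef_pos: [544.3, 183.2, 187.7]
tool_rot: [-3.141, 0.001, 2.87]
force: [0.1, -0.5, -2.9]
width: 14.1
gripper_force: 60.6
```

Call:
move_arm --plan '[[[-10, 35, 0], [0, 0, 0], 0], [[-4, 10, 0], [0, 0, 0], 0], [[0, 3, -30], [0, 0, 0], 0], [[0, 0, -30], [0, 0, 0], 0], [[0, 0, 0], [0, 0, 0], 0], [[0, 0, 0], [0, 0, 0], 0]]'

```text
clock: 25.68
eef_pos: [531.6, 229.6, 128.0]
tool_rot: [3.141, 0.002, 2.869]
force: [-0.2, -0.8, -2.4]
width: 14.1
gripper_force: 60.4
```

Call:
move_arm --plan '[[[1.5, 1.3, -22], [0, 0, 0], 0], [[0, 0, -25], [0, 0, 0], 0], [[0, 0, -6], [0, 0, 0], 0], [[0, 0, 0], [0, 0, 0], 0], [[0, 0, 0], [0, 0, 0], 0]]'

```text
clock: 26.3
eef_pos: [532.8, 232.3, 75.2]
tool_rot: [3.14, 0.002, 2.871]
force: [1.0, 1.0, -1.8]
width: 14.2
gripper_force: 60.5
```

Call:
move_arm --plan '[[[0, 0, -3], [0, 0, 0], 0], [[0, 0, -2], [0, 0, 0], 0], [[0, 0, -2], [0, 0, 0], 0], [[0, 0, 0], [0, 0, 0], 0]]'

```text
clock: 26.8
eef_pos: [531.8, 231.7, 66.8]
tool_rot: [-3.141, -0.0, 2.871]
force: [0.1, -0.3, -1.7]
width: 14.3
gripper_force: 60.4
```

Call:
move_arm --plan '[[[0, 0, -2], [0, 0, 0], 0], [[0, 0, -2], [0, 0, 0], 0], [[0, 0, -2], [0, 0, 0], 0], [[0, 0, 0], [0, 0, 0], 0]]'

```text
clock: 27.3
eef_pos: [531.7, 231.8, 60.6]
tool_rot: [-3.141, -0.001, 2.871]
force: [-0.2, -1.4, -2.1]
width: 13.7
gripper_force: 60.4
```

Call:
move_arm --plan '[[[0, 0, -3], [0, 0, 0], 0], [[0, 0, -3], [0, 0, 0], 0], [[0, 0, -3], [0, 0, 0], 0], [[0, 0, -3], [0, 0, 0], 0], [[0, 0, -1], [0, 0, 0], 0], [[0, 0, 0], [0, 0, 0], 0]]'

```text
clock: 28.05
eef_pos: [531.7, 231.9, 47.7]
tool_rot: [-3.141, -0.0, 2.871]
force: [-0.7, -2.6, -3.4]
width: 14.1
gripper_force: 60.4
```

Call:
move_arm --plan '[[[0, 0, -0.6], [0, 0, 0], 0], [[0, 0, 0], [0, 0, 0], 0]]'

```text
clock: 28.3
eef_pos: [531.8, 231.8, 47.3]
tool_rot: [-3.141, -0.0, 2.871]
force: [0.1, -3.9, -2.2]
width: 13.8
gripper_force: 60.6
```

Call:
move_arm --plan '[[[0, 0, -0.5], [0, 0, 0], 0], [[0, 0, 0], [0, 0, 0], 0]]'

```text
clock: 28.55
eef_pos: [531.8, 231.9, 47.2]
tool_rot: [-3.141, -0.0, 2.871]
force: [-2.1, -4.4, 3.7]
width: 13.6
gripper_force: 61.4
```

Floor contact at the expected height. Release, retreat and look.

Call:
move_arm --plan '[[[0, -0.4, 0], [0, 0, 0], 0], [[0, 0, 0], [0, 0, 0], 0.28], [[0, 0, 0], [0, 0, 0], 0.28], [[0, 0, 0], [0, 0, 0], 0.28], [[0, 0, 15], [0, 0, 0], 0.28], [[0, 0, 35], [0, 0, 0], 0.28], [[0, 0, 50], [0, 0, 0], 0.28], [[0, 0, 50], [0, 0, 0], 0.28], [[-20, 50, 20], [0, 0, 0], 0.28], [[-20, 50, 0], [0, 0, 0], 0.28]]'

```text
clock: 29.8
eef_pos: [493.2, 333.2, 220.6]
tool_rot: [3.136, 0.004, 2.869]
force: [0.9, 0.2, -0.6]
width: 24.2
gripper_force: 0.0
```

Call:
move_arm --plan '[[[-40, 40, 0], [0, 0, 0], 0.28], [[-40, 45, 0], [0, 0, 0], 0.28], [[-40, 45, 0], [0, 0, 0], 0.28], [[-40, 45, 0], [0, 0, 0], 0.28], [[0, 0, 0], [0, 0, 0], 0.28], [[0, 0, 0], [0, 0, 0], 0.28]]'

```text
clock: 30.55
eef_pos: [332.2, 506.4, 217.6]
tool_rot: [3.141, 0.001, 2.872]
force: [0.7, -0.1, -0.3]
width: 23.7
gripper_force: 0.0
```

Run:
```python
from h import *
for n in("top","scene"): cv2.imwrite(f"pics/{n}3.png",cams.get_image(n))
a=cv2.resize(cv2.imread("pics/top3.png")[210:310,165:295],(400,400),interpolation=cv2.INTER_CUBIC)
b=cv2.resize(cv2.imread("pics/scene3.png")[150:250,280:400],(400,400),interpolation=cv2.INTER_CUBIC)
cv2.imwrite("pics/c3.png",np.hstack([a,b]))
```

```text
(no output)
```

View pics/c3.png

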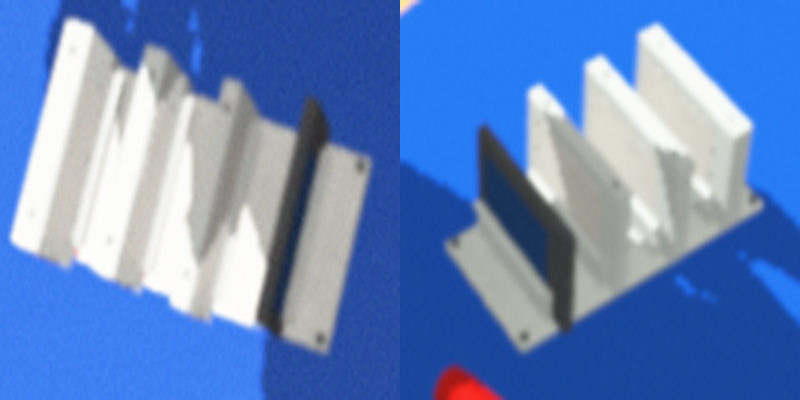

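View pics/scene3.png

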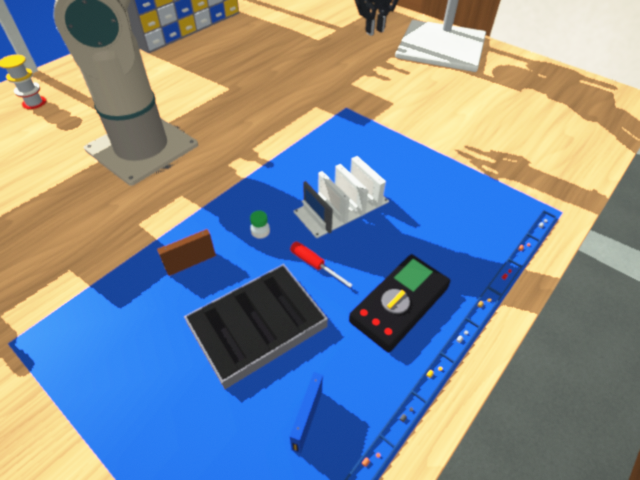

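All three drives stand level with the thin drive in the rack, around (350,185) in the scene view. The tray is empty and the other things are where they were. Handing in.

```bash
python3 -c "
from cell import ctrl
print(ctrl.finish_job())"
```

```text
the job is handed in; nothing more can be done
None
```

I sorted the three drives by feel (9.5, 12.5 and 15 mm) into slots 9, 12 and 15; each reached the slot floor, nothing else looks moved, and I handed the job in at about 31 s (verdict not shown).

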